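# Test a donated CD player

### The arm

A 6-joint arm with a two-finger parallel gripper is mounted at the origin on the work surface. World frame = base frame: x ahead of the robot, y to its left, z up, the work surface at z = 0. Lengths are in m, angles in rad, forces in N, time in s.
With the tool pointing down it reaches from about 0.35 to 0.85 m from the base axis. Payload 8.1 kg.
Tool frame: the origin (TCP) lies on the mounting face of the last link; the fingertips stand 186 mm ahead of it and the grasp point (between the pads) lies 167 mm ahead of it; z points along the fingers, y is the line along which they close (so a half turn about z gives the same grasp; the last joint's range is limited). The gripper opens to 93 mm and grips with 3 to 60 N. Pads are 15 mm wide; open, the fingers measure 128 mm over their backs; the gripper's body (75 mm by 188 mm) begins 65 mm behind the grasp point.
Start: joints at [1.157, 0.13, 1.488, -0, 1.523, -0.085], TCP at [0.194, 0.568, 0.405] pointing down, gripper open.
Joint ranges: [-2.96, 2.96], [-0.89, 2.26], [0.02, 2.5], [-1.34, 4.48], [0, 2.73], [-2.66, 2.66]. Speed limits (rad/s): [2.39, 2.39, 2.79, 3.14, 3.14, 3.14].

### API

Orientations are given as a rotation vector (axis times angle).
In Python, from plant import * gives the robot as it stands. The module is installed in compiled form; this text tells all that it offers.
- The arm moves only by the tool arm_command, never from a script. Its argument "increments" is a list of rows, each a list of 6 numbers: the shift along the tool's x, y, z in units of 0.2 m (1.0 is 0.2 m), then the turn, a rotation vector about the tool's x, y, z in units of pi rad (1.0 is pi rad). A call has exactly 5 rows; each row is the pose to reach, as a shift and turn from the pose commanded when the call began, along the tool's axes at that moment, turning the shorter way round; what a row does not reach only later rows make up. A row lasts 1/8 s, in which the tool goes at most 62.5 mm and 10.7 degrees, less where a joint would pass 70% of its speed; a pose out of reach is approached as far as the arm can. A call with a number of a shift or a turn outside -1 to 1 is refused whole. A call with a gripper value outside its range is refused whole. "fingers" is the closure, from -1 (fully open) to 1 (shut), set as the call begins (left out, the last holds). The fingers move at their own pace and stop on an object; "force" is the grip in N (left out, the last holds). Time passes only in rows, so rows that repeat a pose let the fingers close, or fill a call up. It gives the time, the measured TCP pose, the force, the opening and the grip force at its end, in the units of the state.
- read_state(): the state, without advancing time (a new reading comes with each control period).
- read_camera(name): name is "scene" or "top" or "wrist"; returns a dict with "image" (384x512x3 uint8, red, green, blue), "fx", "fy", "cx", "cy" (pixels), "T" (4x4, takes a point from camera to world coordinates). Camera axes: x right, y down, z forward; pixel columns grow to the right and rows downward; lengths in m; the calibration is good to about 2 mm. The wrist camera is an equidistant fisheye: a pixel r from the principal point sees the ray r / f radians off the axis. A picture is of the moment at which its call begins. There is no depth.
- close_job(): hands the job in; it is judged then, once.
The state is a dict: "t": time; "q": joint angles; "dq": joint speeds; "joint_torque": joint torques, N m; "tool_pos": TCP position; "orientation": TCP orientation; "force": force on the tool from outside, world axes, zero at the start; "wrist_torque": the same for the moment, N m; "opening": finger opening in m; "gripper_force": force on a finger pad.
Only numpy, scipy, OpenCV 4.12 (cv2) and the standard library are available. Lean on these libraries where they do the work, as an engineer would, in place of code of your own. Each camera call takes 0.05 s, during which the arm holds its last target. There are 200 camera calls.

### The job

Test the donated CD player on the shop counter with your fingertips: push its raised lid down until it is fully shut, then press the white-striped end of the orange rocker switch fully down to switch it on, and then press the green key all the way down and let it come up again. Do not press the red or yellow key, do not raise the lid further, and leave the pot, figurine and mug where they are; nothing is to be picked up.

Things in the scene. Friction and masses are not known exactly. Their poses are not given: they have to be found in the camera images.
- player: dark CD player, a box 230 (x) by 330 (y) by 100 mm high, immovable; origin at the centre of its underside; x to its back (away from the robot), y to its left, z up. On its top: the lid in the middle, three keys in a row at the front (50 mm apart, any order), rocker and silver pot on either side of the lid (either way round). All share its yaw
- lid (a joint): opening of the lid in rad, 0 = fully shut; stands at 0.35 to 0.75 at the start. Stiff hinge: the lid stays where it is left; turning it takes up to about 0.35 N m (some 4 N, 85 mm from the hinge)
- lid_hinge (a point): fixed point above the middle of the lid's hinge axis, which runs along the player's y at its back; 100 mm behind the player's origin, 114 mm above the counter, level with the outer face of the shut lid. The axis itself is 14 mm lower
- lid_edge (a point): middle of the lid's free front edge on its outer (upper) face; moves with the lid, a light grey panel 150 by 150 mm, 8 mm thick, with a dark round window. Shut, this point is 150 mm in front of lid_hinge and 114 mm above the counter
- rocker (a joint): orange rocker switch, rad: 0 = off (start), 0.4 = fully on; turns about the player's x axis and stays where it is left; needs about 2 N at rocker_on
- rocker_on (a point): spot to press: middle of the rocker's white-striped half (towards the player's +y), on its surface. V-shaped rocker, 28 mm wide (x), 60 mm long (y), pivot in the middle. Off, the striped half slopes up outwards at 0.4 rad and this point is 119 mm above the counter, 17 mm from the pivot; fully on, the striped half lies level, 112 mm above the counter
- green_key (a joint): travel of the green key in m: 0 = up, 0.006 = fully down; a spring of about 1.4 N at first and 4.5 N fully down pushes it up again
- green_key_top (a point): centre of the top of the green key, a 28 mm square cap, 119 mm above the counter when up, 113 mm when fully down; 36 mm square black surround 106 mm above the counter
- red_key (a joint): travel of the red key in m, same kind as the green key; not to be pressed
- red_key_top (a point): centre of the top of the red key, same size
- yellow_key (a joint): travel of the yellow key in m, same kind as the green key; not to be pressed
- yellow_key_top (a point): centre of the top of the yellow key, same size
- trinket: small silver trinket pot, 42 mm across, 42 mm high, standing loose on the player's top beside the lid; origin at the centre of its underside, z up; leave alone
- figurine: white china figurine, 52 mm across the foot, 125 mm high, loose on the counter left of the player; origin at the centre of its underside, z up; leave alone
- mug: blue mug, 80 mm across with a handle, 90 mm high, loose on the counter right of the player; origin at the centre of its underside, z up; leave alone

How it is judged:
By the outcome, as a careful person would: the job done as asked, in the order asked, and still so for the second after the job is handed in, with the robot touching nothing.
It also fails if it takes over 42 s, if anything falls off the work surface, if the arm or the gripper's body presses on something with over 40 N, if the wrist force passes 120 N, or if a joint passes its speed limit or range.

## Working session

There is one attempt and no reset: what is moved stays moved. The work goes in short steps, Python scripts to look and compute and a tool call to move; the robot and the scene stay as the last step left them, time stands still between calls to the robot, and variables do not carry over. Pictures are saved under pics/ and viewed, at most 10 in all, crops included, and the job is handed in when it is done.

Besides the shell and the picture viewer there is one more tool, called after ">>>" as name(argument=value, ...), one argument or row to a line, values as JSON. arm_command: Moves the arm, as the interface text tells. Shifts and turns lie within -1 to 1; 1 stands for 0.2 m of shift or pi rad of turn. Its arguments: {"type":"object","properties":{"increments":{"type":"array","items":{"type":"array","items":{"type":"number","minimum":-1,"maximum":1}}},"fingers":{"type":"number"},"force":{"type":"number"}},"required":["increments"]}

```bash
mkdir -p pics
cat > h.py <<'E'
from plant import *
import numpy as np, cv2
from scipy.spatial.transform import Rotation as R
def ray(c,u,v,fish=False):
    x=(u-c["cx"])/c["fx"]; y=(v-c["cy"])/c["fy"]
    if fish:
        r=np.hypot(x,y); d=np.array([x/r*np.sin(r),y/r*np.sin(r),np.cos(r)]) if r>1e-9 else np.array([0,0,1.])
    else: d=np.array([x,y,1.])
    T=np.array(c["T"]); return T[:3,3],T[:3,:3]@(d/np.linalg.norm(d))
def onz(c,u,v,z,fish=False):
    o,d=ray(c,u,v,fish); return o+d*(z-o[2])/d[2]
def tri(a,b):
    (o,d),(p,e)=a,b
    s=np.linalg.lstsq(np.c_[d,-e],p-o,rcond=None)[0]
    A,B=o+s[0]*d,p+s[1]*e; return (A+B)/2,np.linalg.norm(A-B)
E
python3 - <<'E'
from h import *
ims=[]
for n in ["scene","top"]:
    c=read_camera(n); np.save(f"pics/{n}0.npy",c,allow_pickle=True)
    cv2.imwrite(f"pics/{n}0.png",c["image"][:,:,::-1])
    print(n,c["fx"],c["cx"],c["cy"],np.round(c["T"],3).tolist())
s=read_state();print(s["t"],s["tool_pos"],s["orientation"],s["opening"])
E
```

```text
scene 358.57725628227007 264.42516613199075 195.49834132965623 [[0.76, 0.489, -0.429, 0.97], [0.65, -0.563, 0.511, -0.463], [0.009, -0.667, -0.745, 0.818], [0.0, 0.0, 0.0, 1.0]]
top 379.4160374066657 251.95865303088164 189.53804719947289 [[-0.001, -0.993, 0.115, 0.464], [-1.0, 0.0, -0.009, 0.02], [0.009, -0.115, -0.993, 0.946], [0.0, 0.0, 0.0, 1.0]]
0.1 [0.19364091 0.56767384 0.40380151] [-5.14145701e-01 -3.09882201e+00  2.52406207e-03] 0.09305648145953446
```

View pics/scene0.png

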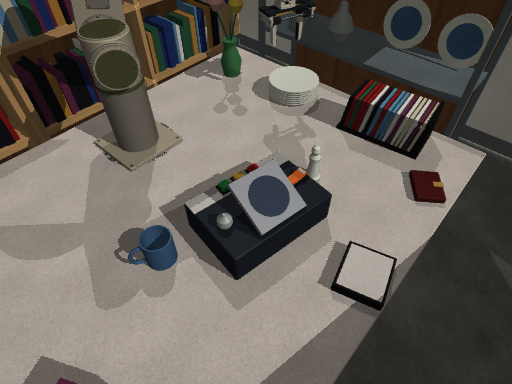

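View pics/top0.png

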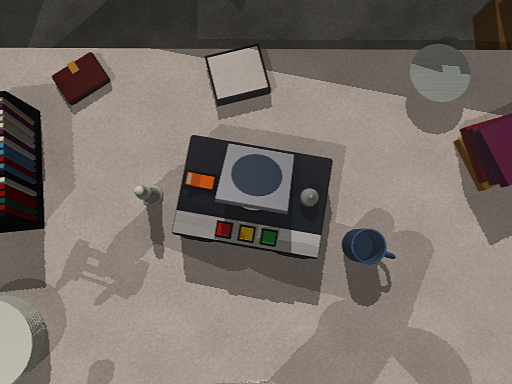

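The top view shows the rocker (200,181) on the left with its striped end outermost, the keys red (224,230), yellow (246,233) and green (269,237), and the pot at (309,197). The lid is in the middle at about (256,175). The scene view agrees, with green at (223,185). Next I'll measure these by mask.

Run:
```python
from h import *
C={n:np.load(f"pics/{n}0.npy",allow_pickle=True).item() for n in["scene","top"]}
box={"top":(165,130,335,262),"scene":(180,150,335,250)}
rng={"red":((0,150,60),(4,255,255)),"yellow":((18,150,60),(30,255,255)),"green":((50,120,30),(85,255,255)),"orange":((7,180,150),(15,255,255))}
P={}
for n,c in C.items():
    x0,y0,x1,y1=box[n]; hsv=cv2.cvtColor(c["image"],cv2.COLOR_RGB2HSV)[y0:y1,x0:x1]
    for k,(a,b) in rng.items():
        m=cv2.inRange(hsv,a,b); N,_,st,ce=cv2.connectedComponentsWithStats(m)
        if N<2: print(n,k,"none"); continue
        i=1+st[1:,4].argmax(); P[n,k]=ce[i]+[x0,y0]; print(n,k,st[i],P[n,k].round(1), onz(c,*P[n,k],.119).round(4))
for k in rng:
    if ("scene",k) in P: print(k,[np.round(v,4) for v in tri(ray(C["top"],*P["top",k]),ray(C["scene"],*P["scene",k]))])
a=cv2.resize(C["top"]["image"][130:265,165:340],None,fx=3.4,fy=3.4,interpolation=cv2.INTER_CUBIC)
b=cv2.resize(C["scene"]["image"][150:275,180:335],None,fx=3.4,fy=3.4,interpolation=cv2.INTER_CUBIC)
W=max(a.shape[1],b.shape[1])
cv2.imwrite("pics/a.png",a[:,:,::-1]);cv2.imwrite("pics/b.png",b[:,:,::-1])
```

```text
scene red [67 13 12  9 53] [252.2 167. ] [0.4726 0.0751 0.119 ]
scene yellow [53 21 11  9 58] [237.5 175.2] [0.4641 0.0244 0.119 ]
scene green [38 29 12 13 90] [223.2 184.9] [ 0.4604 -0.0276  0.119 ]
scene orange [108  20  19  14 134] [296.1 176.5] [0.5886 0.1264 0.119 ]
top red [ 51  92  15  15 157] [222.9 229.1] [0.4734 0.0762 0.119 ]
top yellow [ 74  97  15  14 163] [246.2 233.3] [0.4643 0.0257 0.119 ]
top green [ 96 101  16  14 168] [268.6 237.2] [ 0.4559 -0.0227  0.119 ]
top orange [ 24  43  25  16 266] [201.7 180.6] [0.5795 0.1236 0.119 ]
red [array([0.4729, 0.0758, 0.1188]), np.float64(0.0013)]
yellow [array([0.4639, 0.0253, 0.1182]), np.float64(0.0011)]
green [array([ 0.4556, -0.0233,  0.1123]), np.float64(0.0005)]
orange [array([0.5833, 0.1272, 0.1139]), np.float64(0.0084)]
```

View pics/a.png

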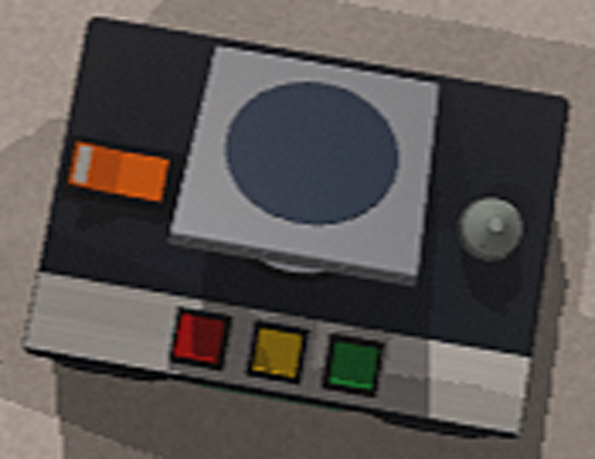

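View pics/b.png

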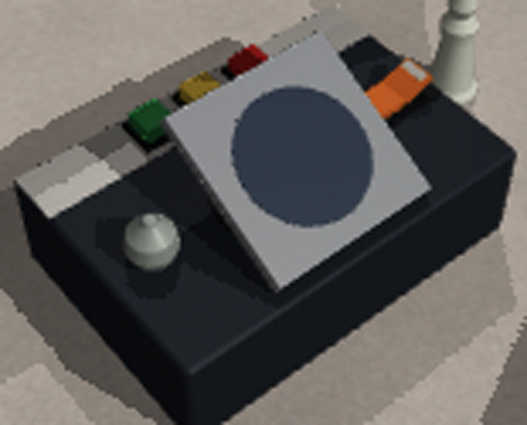

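The crops give the lid's front corners as top (215,199.5) and (287.5,210), matching scene (274,159.4) and (228.5,184.7). I'll triangulate those and build the player frame.

```bash
cat >> h.py <<'E'
def cr(x,y,o): return o[0]+x/3.4,o[1]+y/3.4
E
python3 - <<'E'
from h import *
C={n:np.load(f"pics/{n}0.npy",allow_pickle=True).item() for n in["scene","top"]}
t=lambda a,b: tri(ray(C["top"],*cr(*a,(165,130))),ray(C["scene"],*cr(*b,(180,150))))
L=t((170,236),(320,32));Rr=t((417,274),(165,118));print("front",L,Rr)
HL=t((214,47),(430,187));HR=t((438,85),(278,290));print("hinge",HL,HR)
print("stripe",t((83,164),(413,70)))
e=(L[0]+Rr[0])/2;h=(HL[0]+HR[0])/2;print("edge",e,"hinge",h,"ang",np.arctan2(e[2]-h[2],np.hypot(*(e-h)[:2])),np.linalg.norm(e-h))
c=[onz(C["top"],*cr(*p,(165,130)),.1)[:2] for p in[(90,17),(568,97),(520,437),(25,350)]]
print("corners",np.round(c,4),"centre",np.mean(c,0)); d=c[0]-c[1]; print("yaw",np.arctan2(-d[0],d[1]),np.linalg.norm(d),np.linalg.norm(c[0]-c[3]))
y=np.arctan2(-(.4734-.4559),(.0762+.0227));print("keyyaw",y)
X=np.array([np.cos(y),np.sin(y)]);Y=np.array([-X[1],X[0]]);O=np.mean(c,0)
for n,p in dict(green=[.4559,-.0227],edge=e[:2],hinge=h[:2],stripe=t((83,164),(413,70))[0][:2],pot=onz(C["top"],*cr(491,228,(165,130)),.13)[:2]).items(): print(n,((p-O)@X).round(4),((p-O)@Y).round(4))
T=read_camera("wrist");print(np.round(np.array(T["T"]),3).tolist(),T["fx"])
E
```

```text
front (array([0.53470349, 0.09080705, 0.17388773]), np.float64(0.0047499401118021554)) (array([ 0.51133357, -0.05689383,  0.17814333]), np.float64(0.004424329015617653))
hinge (array([0.6656269 , 0.06815231, 0.10874396]), np.float64(0.003194849397245614)) (array([ 0.64021202, -0.07996727,  0.10805015]), np.float64(0.003311224916962045))
stripe (array([0.58581912, 0.1517484 , 0.12062021]), np.float64(0.0037485588917700726))
edge [0.52301853 0.01695661 0.17601553] hinge [ 0.65291946 -0.00590748  0.10839705] ang 0.47372285349423854 0.14822036461987567
corners [[ 0.687   0.1507]
 [ 0.6326 -0.1689]
 [ 0.4089 -0.132 ]
 [ 0.4653  0.1892]] centre [0.54844054 0.00976592]
yaw -0.16855618777878445 0.32419365268001354 0.2250175632539548
keyyaw -0.17513361321012294
green -0.0855 -0.0481
edge -0.0263 0.0027
hinge 0.1056 0.0028
stripe 0.0121 0.1463
pot 0.0146 -0.12
[[0.322, 0.917, 0.236, 0.129], [0.947, -0.312, -0.081, 0.589], [-0.001, 0.25, -0.968, 0.385], [0.0, 0.0, 0.0, 1.0]] 297.3186396354542
```

>>> arm_command(
  increments=[
    [-0.19, -0.15, 0, 0, 0, 0.034],
    [-0.38, -0.3, 0, 0, 0, 0.068],
    [-0.57, -0.45, 0, 0, 0, 0.1],
    [-0.76, -0.6, 0, 0, 0, 0.135],
    [-0.95, -0.75, 0, 0, 0, 0.17],
  ],
  fingers=1,
  force=20,
)

```text
t: 0.78
tool_pos: [0.3256, 0.3631, 0.4045]
orientation: [-1.319, -2.851, 0.0]
force: [1.0, -1.2, 0.5]
opening: 0.0473
gripper_force: 0.0
```

```bash
cat >> h.py <<'E'
O=np.array([.547,.0075]);yaw=-.173
X=np.array([np.cos(yaw),np.sin(yaw)]);Y=np.array([-X[1],X[0]])
def go(px,py,ztip):
    s=read_state(); Rm=R.from_rotvec(s["orientation"]); p=O+px*X+py*Y
    tgt=np.array([*p,ztip+.186]); d=Rm.inv().apply(tgt-s["tool_pos"])/.2
    Rt=R.from_matrix(np.c_[[-Y[0],-Y[1],0],[X[0],X[1],0],[0,0,-1]]) # y along +X, z down
    if np.linalg.det(Rt.as_matrix())<0: print("bad")
    w=(Rm.inv()*Rt).as_rotvec()/np.pi
    print("t",round(s["t"],2),"tgt",tgt.round(4),"pos",np.round(s["tool_pos"],4),"inc",d.round(3),w.round(3),"F",np.round(s["force"],1),"open",round(s["opening"],4))
E
python3 -c "
from h import *
go(.01,.003,.215)"
```

```text
Traceback (most recent call last):
  File "h.py", line 22, in go
    Rt=R.from_matrix(np.c_[[-Y[0],-Y[1],0],[X[0],X[1],0],[0,0,-1]]) # y along +X, z down
  File "scipy/spatial/transform/_rotation.pyx", line 1143, in scipy.spatial.transform._rotation.Rotation.from_matrix
ValueError: Non-positive determinant (left-handed or null coordinate frame) in rotation matrix 0: [[-0.17213834  0.98507279  0.        ]
 [-0.98507279 -0.17213834  0.        ]
 [ 0.          0.         -1.        ]].
```

```bash
sed -i 's/\[-Y\[0\],-Y\[1\],0\]/[Y[0],Y[1],0]/' h.py
python3 -c "
from h import *
go(.01,.003,.215)"
```

```text
t 0.78 tgt [0.5574 0.0087 0.401 ] pos [0.3256 0.3631 0.4045] inc [-2.101 -0.265  0.018] [-0.     0.     0.279] F [ 1.  -1.2  0.5] open 0.0473
```

>>> arm_command(
  increments=[
    [-0.2, -0.026, 0, 0, 0, 0.03],
    [-0.4, -0.052, 0, 0, 0, 0.06],
    [-0.6, -0.08, 0, 0, 0, 0.09],
    [-0.8, -0.105, 0, 0, 0, 0.12],
    [-1.0, -0.13, 0, 0, 0, 0.15],
  ],
)

```text
t: 1.4
tool_pos: [0.4359, 0.1945, 0.4046]
orientation: [-1.947, -2.465, 0.0]
force: [-0.4, 0.4, 0.6]
opening: 0.0011
gripper_force: 0.0
```

```bash
python3 -c "
from h import *
go(.01,.003,.215)"
```

```text
t 1.4 tgt [0.5574 0.0087 0.401 ] pos [0.4359 0.1945 0.4046] inc [-1.044  0.376  0.018] [-0.     0.     0.129] F [-0.4  0.4  0.6] open 0.0011
```

>>> arm_command(
  increments=[
    [-0.24, 0.09, 0, 0, 0, 0.035],
    [-0.48, 0.18, 0, 0, 0, 0.07],
    [-0.72, 0.27, 0, 0, 0, 0.1],
    [-0.95, 0.35, 0.01, 0, 0, 0.129],
    [-1.0, 0.376, 0.018, 0, 0, 0.129],
  ],
)

```text
t: 2.02
tool_pos: [0.5562, 0.0165, 0.4005]
orientation: [-2.404, -2.022, 0.001]
force: [-0.8, -0.6, -0.3]
opening: 0.0008
gripper_force: 0.0
```

```bash
python3 -c "
from h import *
go(.01,.003,.215)
c=read_camera('wrist');np.save('pics/w1.npy',c,allow_pickle=True);cv2.imwrite('pics/w1.png',c['image'][:,:,::-1])"
```

```text
t 2.02 tgt [0.5574 0.0087 0.401 ] pos [0.5562 0.0165 0.4005] inc [-0.037  0.012 -0.003] [-0.  0.  0.] F [-0.8 -0.6 -0.3] open 0.0008
```

View pics/w1.png

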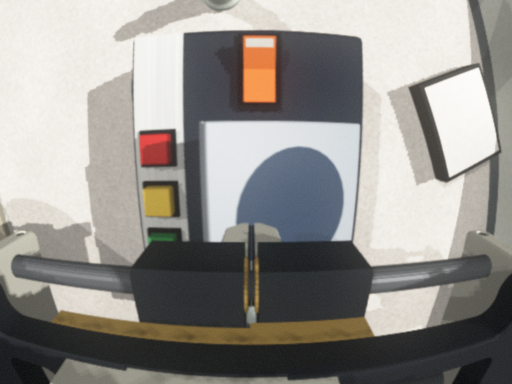

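The wrist view shows the tool squared with the player, the lid under the fingertips, the rocker at (260,70) with its stripe outermost, and the red (157,149) and yellow (160,200) keys. I'll triangulate these against the top view while starting the lid.

Run:
```python
from h import *
w=np.load('pics/w1.npy',allow_pickle=True).item();t=np.load('pics/top0.npy',allow_pickle=True).item()
f=lambda p:np.round([(p[:2]-O)@X,(p[:2]-O)@Y],4)
for n,a,b in [("red",(156,149),(222.9,229.1)),("yellow",(159.5,200),(246.2,233.3)),("stripe",(259.5,43),cr(83,164,(165,130)))]:
    p,e=tri(ray(w,*a,True),ray(t,*b)); print(n,p.round(4),round(e,4),f(p),"w@.119",f(onz(w,*a,.119,True)),"t",f(onz(t,*b,.119)))
for n,uv,z in [("rk outer",(259.5,37),.1225),("rk mid",(260,68.5),.106),("rk inner",(260,103),.112)]: print(n,f(onz(w,*uv,z,True)))
```

```text
red [0.4739 0.0756 0.1076] 0.0029 [-0.0837  0.0545] w@.119 [-0.0793  0.0543] t [-0.0844  0.0551]
yellow [0.4648 0.025  0.1059] 0.0022 [-0.084   0.0031] w@.119 [-0.0789  0.0059] t [-0.0847  0.0038]
stripe [0.5872 0.1531 0.1083] 0.0024 [0.0146 0.1504] w@.119 [0.0151 0.1485] t [0.0125 0.1475]
rk outer [0.015  0.1532]
rk mid [0.0159 0.1271]
rk inner [0.0158 0.0942]
```

>>> arm_command(
  increments=[
    [-0.03, 0.01, 0.05, 0, 0, 0],
    [-0.03, 0.01, 0.1, 0, 0, 0],
    [-0.03, 0.01, 0.15, 0, 0, 0],
    [-0.03, 0.01, 0.2, 0, 0, 0],
    [-0.03, 0.01, 0.25, 0, 0, 0],
  ],
)

```text
t: 2.7
tool_pos: [0.5562, 0.013, 0.3505]
orientation: [-2.4, -2.027, 0.0]
force: [0.2, -0.2, 3.3]
opening: 0.0003
gripper_force: 0.9
```

>>> arm_command(
  increments=[
    [0, 0, 0.04, 0, 0, 0],
    [0, 0, 0.08, 0, 0, 0],
    [0, 0, 0.12, 0, 0, 0],
    [0, 0, 0.16, 0, 0, 0],
    [0, 0, 0.2, 0, 0, 0],
  ],
)

```text
t: 3.32
tool_pos: [0.5563, 0.0127, 0.3106]
orientation: [-2.4, -2.026, 0.0]
force: [-1.7, 0.5, 1.1]
opening: 0.0004
gripper_force: 1.0
```

```bash
python3 -c "
from h import *
go(.01,.003,.1135)"
```

```text
t 3.33 tgt [0.5574 0.0087 0.2995] pos [0.5563 0.0127 0.3106] inc [-0.018  0.008  0.055] [-0.     0.     0.001] F [-1.7  0.5  1.1] open 0.0004
```

>>> arm_command(
  increments=[
    [0, 0, 0.02, 0, 0, 0],
    [0, 0, 0.04, 0, 0, 0],
    [0, 0, 0.05, 0, 0, 0],
    [0, 0, 0.055, 0, 0, 0],
    [0, 0, 0.055, 0, 0, 0],
  ],
)

```text
t: 3.95
tool_pos: [0.5564, 0.0126, 0.3003]
orientation: [2.4, 2.026, 0.0]
force: [-0.9, 0.3, 2.9]
opening: 0.0005
gripper_force: 1.3
```

>>> arm_command(
  increments=[
    [0, 0, 0.003, 0, 0, 0],
    [0, 0, 0.006, 0, 0, 0],
    [0, 0, 0.009, 0, 0, 0],
    [0, 0, 0.012, 0, 0, 0],
    [0, 0, 0.012, 0, 0, 0],
  ],
)

```text
t: 4.58
tool_pos: [0.5565, 0.0127, 0.3002]
orientation: [2.4, 2.026, 0.001]
force: [-11.7, 0.1, 18.2]
opening: 0.0002
gripper_force: 9.6
```

The lid stopped at tip height 0.114 m with 18 N, so it is shut. Next is the rocker.

>>> arm_command(
  increments=[
    [0, 0, -0.07, 0, 0, 0],
    [0, 0, -0.2, 0, 0, 0],
    [0.2, 0, -0.22, 0, 0, 0],
    [0.4, 0, -0.22, 0, 0, 0],
    [0.6, 0, -0.22, 0, 0, 0],
  ],
)

```text
t: 5.2
tool_pos: [0.5769, 0.132, 0.3423]
orientation: [2.401, 2.025, 0.002]
force: [0.2, -0.7, -0.1]
opening: 0.0005
gripper_force: 0.0
```

```bash
python3 -c "
from h import *
go(.014,.142,.130)
c=read_camera('top');np.save('pics/t2.npy',c,allow_pickle=True)
s=read_camera('scene')
cv2.imwrite('pics/s2.png',cv2.resize(s['image'][130:275,180:345],None,fx=3.4,fy=3.4,interpolation=cv2.INTER_CUBIC)[:,:,::-1])"
```

```text
t 5.2 tgt [0.5852 0.145  0.316 ] pos [0.5769 0.132  0.3423] inc [0.071 0.03  0.132] [ 0.    -0.     0.001] F [ 0.2 -0.7 -0.1] open 0.0005
```

View pics/s2.png

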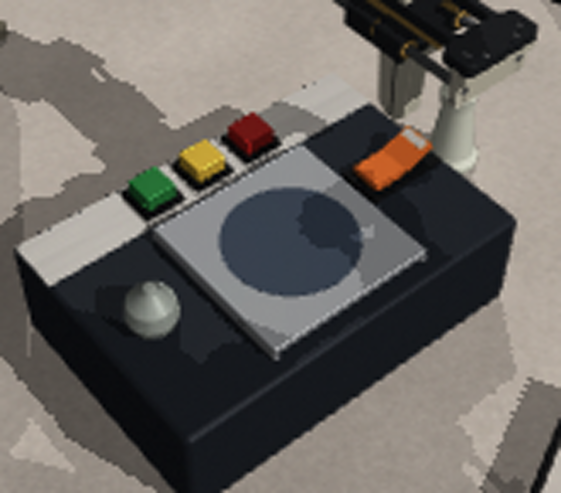

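The lid is flat, and the rocker is clear of the fingers with its stripe at crop (416,138). I'll press it now.

>>> arm_command(
  increments=[
    [0.04, 0.015, 0, 0, 0, 0],
    [0.07, 0.03, 0.05, 0, 0, 0],
    [0.07, 0.03, 0.1, 0, 0, 0],
    [0.07, 0.03, 0.13, 0, 0, 0],
    [0.07, 0.03, 0.15, 0, 0, 0],
  ],
)

```text
t: 5.92
tool_pos: [0.5846, 0.1433, 0.3109]
orientation: [-2.401, -2.026, 0.001]
force: [-0.7, -0.1, 0.5]
opening: 0.0004
gripper_force: 0.0
```

>>> arm_command(
  increments=[
    [0, 0, 0.015, 0, 0, 0],
    [0, 0, 0.03, 0, 0, 0],
    [0, 0, 0.045, 0, 0, 0],
    [0, 0, 0.06, 0, 0, 0],
    [0, 0, 0.065, 0, 0, 0],
  ],
)

```text
t: 6.55
tool_pos: [0.5848, 0.1438, 0.2986]
orientation: [2.4, 2.027, 0.0]
force: [0.8, 0.5, 1.2]
opening: 0.0004
gripper_force: 0.8
```

>>> arm_command(
  increments=[
    [0, 0, 0.004, 0, 0, 0],
    [0, 0, 0.008, 0, 0, 0],
    [0, 0, 0.012, 0, 0, 0],
    [0, 0, 0.015, 0, 0, 0],
    [0, 0, 0.015, 0, 0, 0],
  ],
)

```text
t: 7.18
tool_pos: [0.5848, 0.1438, 0.2983]
orientation: [2.4, 2.026, 0.001]
force: [-8.8, -0.8, 18.3]
opening: 0.0004
gripper_force: 8.9
```

The tip stopped at 0.112 m with 18 N, so the rocker is fully on. Now the green key.

>>> arm_command(
  increments=[
    [0, 0, -0.1, 0, 0, 0],
    [0, 0, -0.25, 0, 0, 0],
    [-0.2, -0.1, -0.25, 0, 0, 0],
    [-0.4, -0.2, -0.25, 0, 0, 0],
    [-0.6, -0.3, -0.25, 0, 0, 0],
  ],
)

```text
t: 7.8
tool_pos: [0.5047, 0.0346, 0.3463]
orientation: [2.4, 2.027, 0.0]
force: [0.5, 0.0, 0.7]
opening: 0.0005
gripper_force: 0.0
```

>>> arm_command(
  increments=[
    [-0.15, -0.08, 0, 0, 0, 0],
    [-0.3, -0.16, 0, 0, 0, 0],
    [-0.35, -0.185, 0, 0, 0, 0],
    [-0.35, -0.185, 0, 0, 0, 0],
    [-0.35, -0.185, 0, 0, 0, 0],
  ],
)

```text
t: 8.43
tool_pos: [0.4578, -0.0267, 0.346]
orientation: [2.4, 2.027, 0.001]
force: [-0.3, 0.6, -0.7]
opening: 0.0008
gripper_force: 0.0
```

Run:
```python
from h import *
go(-.083,-.048,.125)
c=read_camera('top');s=read_camera('scene')
f=lambda i:cv2.resize(i,None,fx=3,fy=3,interpolation=cv2.INTER_CUBIC)
a=f(c['image'][130:265,165:298]);b=f(s['image'][130:265,200:333])
cv2.imwrite('pics/t3.png',np.hstack([a,b])[:,:,::-1])
```

```text
t 8.43 tgt [ 0.457  -0.0255  0.311 ] pos [ 0.4578 -0.0267  0.346 ] inc [ 0.005 -0.005  0.175] [ 0.    -0.     0.002] F [-0.3  0.6 -0.7] open 0.0008
```

View pics/t3.png

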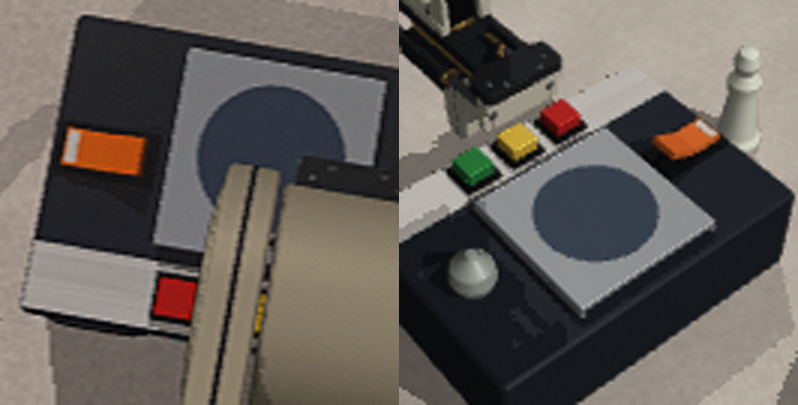

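The rocker now stands on-side down, the lid is shut, and the fingers are above green. Pressing.

>>> arm_command(
  increments=[
    [0.005, -0.005, 0.05, 0, 0, 0],
    [0.005, -0.005, 0.1, 0, 0, 0],
    [0.005, -0.005, 0.15, 0, 0, 0],
    [0.005, -0.005, 0.18, 0, 0, 0],
    [0.005, -0.005, 0.2, 0, 0, 0],
  ],
)

```text
t: 9.15
tool_pos: [0.4563, -0.0261, 0.3052]
orientation: [-2.4, -2.026, 0.001]
force: [-0.6, -0.6, 1.2]
opening: 0.0007
gripper_force: 0.7
```

>>> arm_command(
  increments=[
    [0, 0, 0.01, 0, 0, 0],
    [0, 0, 0.02, 0, 0, 0],
    [0, 0, 0.025, 0, 0, 0],
    [0, 0, 0.03, 0, 0, 0],
    [0, 0, 0.03, 0, 0, 0],
  ],
)

```text
t: 9.78
tool_pos: [0.4565, -0.0261, 0.2999]
orientation: [2.4, 2.026, 0.0]
force: [-2.8, -0.2, 3.6]
opening: 0.0007
gripper_force: 2.0
```

>>> arm_command(
  increments=[
    [0, 0, 0.004, 0, 0, 0],
    [0, 0, 0.008, 0, 0, 0],
    [0, 0, 0.012, 0, 0, 0],
    [0, 0, 0.015, 0, 0, 0],
    [0, 0, 0.015, 0, 0, 0],
  ],
)

```text
t: 10.4
tool_pos: [0.4566, -0.0261, 0.299]
orientation: [2.4, 2.026, 0.0]
force: [-12.6, 1.1, 23.4]
opening: 0.0007
gripper_force: 11.8
```

>>> arm_command(
  increments=[
    [0, 0, -0.05, 0, 0, 0],
    [0, 0, -0.15, 0, 0, 0],
    [0, 0, -0.3, 0, 0, 0],
    [0, 0, -0.45, 0, 0, 0],
    [0, 0, -0.6, 0, 0, 0],
  ],
)

```text
t: 11.02
tool_pos: [0.4565, -0.0261, 0.4174]
orientation: [2.4, 2.026, 0.0]
force: [-0.2, 0.6, 0.1]
opening: 0.0008
gripper_force: 0.0
```

>>> arm_command(
  increments=[
    [0, 0, -0.05, 0, 0, 0],
    [0, 0, -0.05, 0, 0, 0],
    [0, 0, -0.05, 0, 0, 0],
    [0, 0, -0.05, 0, 0, 0],
    [0, 0, -0.05, 0, 0, 0],
  ],
)

```text
t: 11.65
tool_pos: [0.4563, -0.0261, 0.426]
orientation: [-2.4, -2.026, 0.001]
force: [0.5, 0.7, -0.0]
opening: 0.0003
gripper_force: 0.0
```

Run:
```python
from h import *
s=read_camera('scene')
cv2.imwrite('pics/s4.png',cv2.resize(s['image'][130:275,120:345],None,fx=3.4,fy=3.4,interpolation=cv2.INTER_CUBIC)[:,:,::-1])
```

```text
(no output)
```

View pics/s4.png

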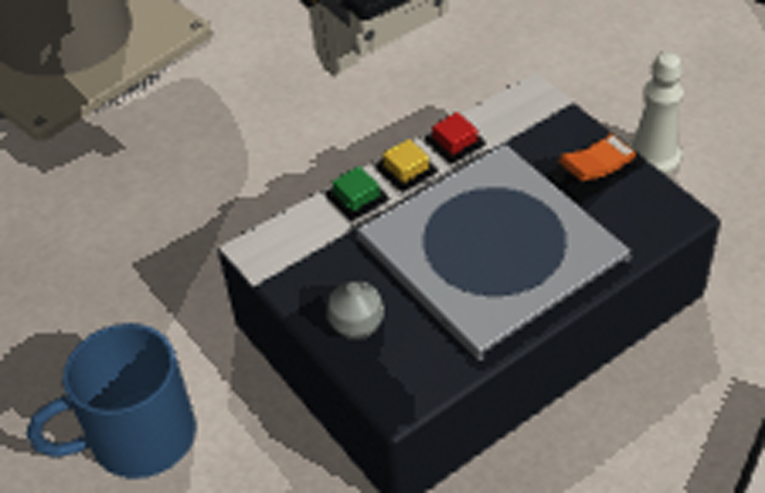

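The lid is shut (495,240), the rocker is on (600,158), all three keys are up, and the pot, figurine and mug look undisturbed.

```bash
python3 -c "
from plant import *
print(close_job())"
```

```text
the job is handed in; nothing more can be done
None
```

I shut the lid, switched the rocker fully on, pressed the green key fully down and let it come up again, in that order, then handed the job in at about 12 s with the arm clear and the pot, figurine and mug looking undisturbed.

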